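# Snap the lid onto the packed food box

### The arm

A 6-joint arm with a two-finger parallel gripper is mounted at the origin on a cart in front of the work surface, level with it; the furniture and walls round the work are solid. World frame = base frame: x ahead of the robot, y to its left, z up, the work surface at z = 0. Lengths are in m, angles in rad, forces in N, time in s.
With the tool pointing down it reaches from about 0.225 to 0.875 m from the base axis. Payload 3.4 kg.
Tool frame: the origin (TCP) lies at the very end of the fingers, on their centre line; the grasp point (between the pads) lies ctrl.hold_point_z behind it (ctrl.hold_point_z is the distance from the TCP to the grasp point, in m); z points along the fingers, y is the line along which they close (so a half turn about z gives the same grasp; the last joint's range is limited). The gripper opens to 85 mm and grips with 20 to 120 N. Pads are 22 mm wide; open, the fingers measure 114 mm over their backs; the gripper's body (76 mm by 85 mm) begins 54 mm behind the grasp point. The pads swing forward as they close: fully open they stand 13 mm farther back than shut.
Start: joints at [-1.46, 0.276, 1.505, -0, 1.361, -0.121], TCP at [0.132, -0.56, 0.201] pointing down, gripper open.
Joint ranges: [-2.89, 2.89], [-0.75, 2.08], [0.22, 2.7], [-1.18, 4.32], [0.11, 2.71], [-2.7, 2.7]. Speed limits (rad/s): [2.57, 2.57, 3.14, 3.14, 3.14, 3.14].

### API

Orientations are given as a unit quaternion [w, x, y, z].
In Python, from plant import get_obs, snapshot, camera_info, hand_in, ctrl gives the robot as it stands.
- The arm moves only by the tool jog_arm, never from a script. Its arguments are lists of equal length, an entry for each row: "xyz": the shift along the world's x, y, z in mm, a list of three; "dr": the turn, a rotation vector about the world's x, y, z in degrees, a list of three; "grip": the closure, from 0 (fully open) to 1 (shut). In form: {"xyz": [[x, y, z], ...], "dr": [[wx, wy, wz], ...], "grip": [grip, ...]}. A call has 1 to 8 rows; each row is the pose to reach, as a shift and turn from the pose commanded when the call began; what a row does not reach only later rows make up. A row lasts 1/12 s, in which the tool goes at most 41.7 mm and 7.16 degrees, less where a joint would pass 70% of its speed; a pose out of reach is approached as far as the arm can. A call with a gripper value outside its range is refused whole. The fingers move at their own pace and stop on an object; "squeeze" is the grip in N (left out, the last holds). Time passes only in rows, so rows that repeat a pose let the fingers close. It gives the time, the measured TCP pose, the force, the opening and the grip force at its end, in the units of the state.
- get_obs(): the state, without advancing time (a new reading comes with each control period).
- snapshot(name): name is "scene" or "top" or "wrist"; returns the picture (400x640x3 uint8, red, green, blue); there is no depth.
- camera_info(name): a dict with "fx", "fy", "cx", "cy" (pixels), "world_from_camera" (4x4, takes a point from camera to world coordinates); the wrist camera has in their place "T_tool_cam" (4x4, takes a point from camera to tool coordinates, whose origin is the TCP and whose axes are the flange's). Camera axes: x right, y down, z forward; pixel columns grow to the right and rows downward; lengths in m; the calibration is good to about 2 mm. The wrist camera is an equidistant fisheye: a pixel r from the principal point sees the ray r / f radians off the axis. A picture is of the moment at which its call begins: read the wrist's pose just before it. camera_info takes no time and is no camera call.
- hand_in(): hands the job in; it is judged then, once.
The state is a dict: "time_s": time; "joint_pos": joint angles; "dq": joint speeds; "joint_efforts": joint torques, N m; "position": TCP position; "orientation": TCP orientation; "wrist_force": force on the tool from outside, world axes, zero at the start; "wrist_torque": the same for the moment, N m; "finger_gap": finger opening in m; "grip_force": force on a finger pad.
Only numpy, scipy, OpenCV 4.12 (cv2) and the standard library are available. Lean on these libraries where they do the work, as an engineer would, in place of code of your own. Each camera call takes 0.05 s, during which the arm holds its last target. There are 200 camera calls.

### The job

Pull the loose green lid up off the lid caddy by its grip bar, keep it level, and set it gently onto the open white food box so that it is seated all round, its four white tabs still standing up. Then press down each of the four tabs around the rim until it lies flat. Leave the box standing flat with the lid fully home, and leave the other things on the table where they are.

Things in the scene. Friction and masses are not known exactly. Their poses are not given: they have to be found in the camera images.
- food_box: Open white plastic food box, 168 (x) x 118 (y) x 75 mm high, about 0.7 kg, loose on the table, packed with a steel cup and a sauce pot that stay below the rim. Origin: centre of its underside, z up; x along its long side. Walls 4 mm, mouth 160 x 110 mm; a lip at the rim makes it 173 x 123 mm over all.
- caddy: Low lid caddy: black weighted base (184 x 134 mm) with two green spare lids with recessed tops, fixed to the table. Origin: centre of its underside, x along its long side. The loose lid lies on its rim (42 mm up), plug nested in its 160 x 110 mm mouth, gripped by rubber nubs that resist lifting with a few newtons.
- lid_grip (a point): Centre of the loose green lid's grip bar; axes: z up, x along the lid's long side (it fits either way round). The bar is 20 mm thick along x, 40 mm long along y, its top 12 mm above this point; the top of the lid's plate is 18 mm below. Nested on the caddy this point is 66 mm above the table; fully seated on the box, 99 mm above the box's underside.
- lid: The same lid: 180 (x) x 130 (y) mm, about 0.18 kg, plate 6 mm thick. Origin: centre of the plate's underside, 24 mm below lid_grip, same axes. The plug under the plate is 155 x 105 mm and 11 mm deep (its lowest 4 mm rounded and set in 2.5 mm on each side); seated, the plate lies on the rim.
- tab0 (a joint): Angle of the white snap tab on the +x short side (hinge 57 mm from the lid's centre), rad: 0 standing up (about 29 degrees above the lid's plate), 0.5 pressed down flat on the lid (end stop). It has no spring: it moves under about 4 N at its free end and stays where it is left; it counts as engaged beyond 0.42.
- tab0_press (a point): Point to press on tab 0: on its upper face, 26 mm out from its hinge and 10 mm from its free end. The tab is 40 mm wide along the lid's edge, 36 mm long, 5 mm thick, hinged at its inner end, the free end pointing outwards over the lid's edge. Pushed straight down it swings about the hinge until this point is 5 mm above the top of the lid's plate.
- tab1 (a joint): Angle of the white snap tab on the +y long side (hinge 32 mm from the centre), rad: 0 standing up (about 29 degrees above the lid's plate), 0.5 pressed down flat on the lid (end stop). It has no spring: it moves under about 4 N at its free end and stays where it is left; it counts as engaged beyond 0.42.
- tab1_press (a point): Point to press on tab 1: on its upper face, 26 mm out from its hinge and 10 mm from its free end. The tab is 40 mm wide along the lid's edge, 36 mm long, 5 mm thick, hinged at its inner end, the free end pointing outwards over the lid's edge. Pushed straight down it swings about the hinge until this point is 5 mm above the top of the lid's plate.
- tab2 (a joint): Angle of the white snap tab on the -x short side (hinge 57 mm from the centre), rad: 0 standing up (about 29 degrees above the lid's plate), 0.5 pressed down flat on the lid (end stop). It has no spring: it moves under about 4 N at its free end and stays where it is left; it counts as engaged beyond 0.42.
- tab2_press (a point): Point to press on tab 2: on its upper face, 26 mm out from its hinge and 10 mm from its free end. The tab is 40 mm wide along the lid's edge, 36 mm long, 5 mm thick, hinged at its inner end, the free end pointing outwards over the lid's edge. Pushed straight down it swings about the hinge until this point is 5 mm above the top of the lid's plate.
- tab3 (a joint): Angle of the white snap tab on the -y long side (hinge 32 mm from the centre), rad: 0 standing up (about 29 degrees above the lid's plate), 0.5 pressed down flat on the lid (end stop). It has no spring: it moves under about 4 N at its free end and stays where it is left; it counts as engaged beyond 0.42.
- tab3_press (a point): Point to press on tab 3: on its upper face, 26 mm out from its hinge and 10 mm from its free end. The tab is 40 mm wide along the lid's edge, 36 mm long, 5 mm thick, hinged at its inner end, the free end pointing outwards over the lid's edge. Pushed straight down it swings about the hinge until this point is 5 mm above the top of the lid's plate.
- steel_cup_3: Bystander: steel portion cup, 68 mm across, 42 mm high, loose; origin at the centre of its underside.
- sauce_pot_4: Bystander: small lidded sauce pot with green contents, 53 mm across, 36 mm high, loose; origin at the centre of its underside.
- timer: Bystander: red and white kitchen timer, 62 mm across, 40 mm high, loose; origin at the centre of its underside.
There are look-alikes about, which are no part of the job. What is shaped like the lid but yellow is not meant.

How it is judged:
By the outcome, as a careful person would: the job done as asked, in the order asked, and still so for the second after the job is handed in, with the robot touching nothing.
It also fails if it takes over 48 s, if anything falls off the work surface, if the arm or the gripper's body presses on something with over 40 N, if the wrist force passes 120 N, or if a joint passes its speed limit or range.

## Working session

There is one attempt and no reset: what is moved stays moved. The work goes in short steps, Python scripts to look and compute and a tool call to move; the robot and the scene stay as the last step left them, time stands still between calls to the robot, and variables do not carry over. Pictures are saved under pics/ and viewed, at most 10 in all, crops included, and the job is handed in when it is done.

Besides the shell and the picture viewer there is one more tool, called after "Request:" as name(argument=value, ...) on one line, values as JSON. jog_arm: Moves the arm, as the interface text tells. Its arguments: {"type":"object","properties":{"xyz":{"type":"array"},"dr":{"type":"array"},"grip":{"type":"array"},"squeeze":{"type":"number"}},"required":["xyz","dr","grip"]}

```bash
ls; mkdir -p pics; python3 - <<'E'
from plant import *
import cv2,numpy as np
o=get_obs();print(o,ctrl.hold_point_z)
for n in("scene","top"):
    cv2.imwrite(f"pics/{n}0.png",cv2.cvtColor(snapshot(n),cv2.COLOR_RGB2BGR));print(camera_info(n))
print(camera_info("wrist"))
E
```

```text
pics
{'time_s': 0.0, 'joint_pos': array([-1.46000791e+00,  2.76582960e-01,  1.50613253e+00,  4.04816565e-06,
        1.36069650e+00, -1.20986877e-01]), 'dq': array([-4.32743052e-04,  1.25934914e-03,  1.13666850e-03,  1.28217131e-03,
       -2.09009763e-06, -6.96346408e-04]), 'joint_efforts': array([-2.30433989e-04, -4.16779089e+01, -2.45807648e+01, -2.09954069e-04,
        1.10755613e-02, -1.35750643e-06]), 'position': array([ 0.13201956, -0.55904077,  0.20044686]), 'orientation': array([-9.09648818e-04,  9.93292176e-01,  1.15627959e-01,  6.61776289e-06]), 'wrist_force': array([-0.47457567,  0.20896788, -0.5527134 ]), 'wrist_torque': array([ 0.02719826, -0.00237875, -0.00770439]), 'grip_force': 0.0, 'finger_gap': 0.08522400097185688} 0.0187
{'fx': 429.82033255260455, 'fy': 429.82033255260455, 'cx': 311.4327335425347, 'cy': 197.98149159923028, 'world_from_camera': array([[-0.66711569, -0.49340366,  0.55813035, -0.11407096],
       [-0.74468191,  0.46194022, -0.48172615,  0.52062552],
       [-0.02013742, -0.73699665, -0.67559634,  0.8534031 ],
       [ 0.        ,  0.        ,  0.    
[... 246 characters left out ...]
599e-01, -2.07141157e-02,  3.41736384e-03,
        -5.32880556e-02],
       [ 9.62947909e-04, -2.07851686e-01, -9.78159879e-01,
         9.84922031e-01],
       [ 0.00000000e+00,  0.00000000e+00,  0.00000000e+00,
         1.00000000e+00]])}
{'fx': 309.70691628693146, 'fy': 309.70691628693146, 'cx': 326.1638682075969, 'cy': 196.66112082616837, 'T_tool_cam': array([[ 2.45087495e-04, -9.44166115e-01, -3.29469706e-01,
         8.50338282e-02],
       [ 9.99999628e-01, -4.10058040e-05,  8.61395415e-04,
         4.27230361e-04],
       [-8.26810533e-04, -3.29469795e-01,  9.44165754e-01,
        -1.72614029e-01],
       [ 0.00000000e+00,  0.00000000e+00,  0.00000000e+00,
         1.00000000e+00]])}
```

View pics/scene0.png

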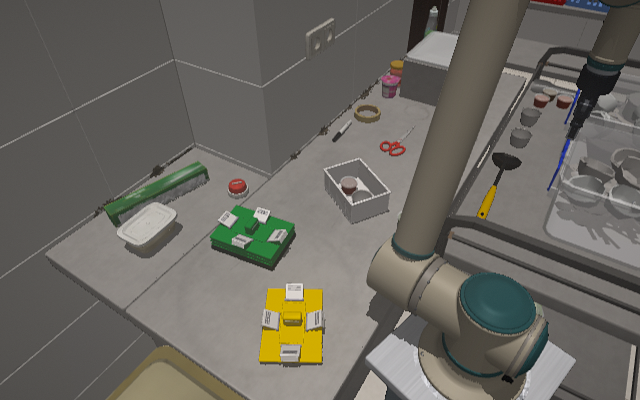

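View pics/top0.png

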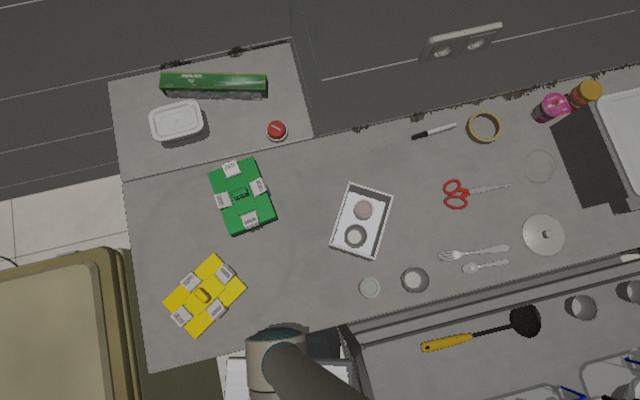

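The top view shows the candidates: the green lid on the caddy at (241,196), the yellow look-alike lid at (204,295) and the closed white tub at (176,120). The open white box is at (361,221) with its cup and pot inside, and the timer is at (277,130). By the description I choose the green lid at (241,196).

```bash
cat >h.py <<'E'
from plant import *
import cv2,numpy as np
def ray(n,uv):
    c=camera_info(n);T=c["world_from_camera"]
    d=np.array([(uv[0]-c["cx"])/c["fx"],(uv[1]-c["cy"])/c["fy"],1.]);return T[:3,3],T[:3,:3]@d
def plane(n,uv,z):
    o,d=ray(n,uv);return (o+d*(z-o[2])/d[2])
def blobs(m,amin=20):
    k,_,st,ce=cv2.connectedComponentsWithStats(m.astype(np.uint8));return [(st[i],ce[i]) for i in range(1,k) if st[i,4]>=amin]
E
python3 - <<'E'
from h import *
im={n:cv2.imread(f"pics/{n}0.png") for n in("top","scene")}
roi={"top":(205,150,75,95),"scene":(205,200,95,75)}
out=[]
for n in im:
    x,y,w,h=roi[n];c=im[n][y:y+h,x:x+w].astype(int)
    wh=(c.min(2)>140)
    g=(c[...,1]>c[...,2]+35)&(c[...,1]>c[...,0]+20)
    for s,p in blobs(wh):print(n,'tab',s[4],p+[x,y],plane(n,p+[x,y],.062).round(4))
    print(n,'green',[(s,p) for s,p in blobs(g)])
    out.append(cv2.resize(im[n][y:y+h,x:x+w],(380,380),interpolation=0))
x,y=320,175
c=im["top"][y:y+95,x:x+85]
m=(c.min(2)>125)
b=max(blobs(m),key=lambda a:a[0][4]);print('box',b)
ys,xs=np.nonzero(m);
l=cv2.connectedComponents(m.astype(np.uint8))[1];k=l==np.bincount(l[l>0]).argmax()
pts=np.argwhere(k)[:,::-1].astype(np.float32)
P=np.array([plane("top",p+[x,y],.075)[:2] for p in pts],np.float32)
print(cv2.minAreaRect(P*1000))
cv2.imwrite("pics/c0.png",np.hstack(out))
cv2.imwrite("pics/c1.png",np.hstack([cv2.resize(c,None,fx=4,fy=4,interpolation=0),cv2.cvtColor(cv2.resize(k.astype(np.uint8)*255,None,fx=4,fy=4,interpolation=0),8)]))
E
```

```text
top tab 196 [230.54081633 168.15306122] [0.633  0.1694 0.062 ]
top tab 144 [256.8125     186.71527778] [0.5839 0.0972 0.062 ]
top tab 145 [222.82758621 199.72413793] [0.5473 0.1837 0.062 ]
top tab 136 [249.         218.15441176] [0.5003 0.1129 0.062 ]
top green [(array([   3,    7,   68,   78, 2337], dtype=int32), array([36.22207959, 45.23876765]))]
scene tab 166 [261.48795181 213.97590361] [0.5831 0.0937 0.062 ]
scene tab 174 [227.14942529 218.36781609] [0.6313 0.1692 0.062 ]
scene tab 118 [276.8559322  234.88135593] [0.4972 0.1104 0.062 ]
scene tab 127 [240.13385827 240.59055118] [0.5441 0.1889 0.062 ]
scene tab 42 [274.9047619  266.66666667] [0.4217 0.1761 0.062 ]
scene green [(array([   5,    5,   84,   55, 1748], dtype=int32), array([46.93363844, 31.64130435]))]
box (array([   8,    6,   67,   79, 2325], dtype=int32), array([40.28645161, 45.34236559]))
((501.47039794921875, -174.5345458984375), (124.76414489746094, 174.0786590576172), 72.87776184082031)
```

View pics/c0.png

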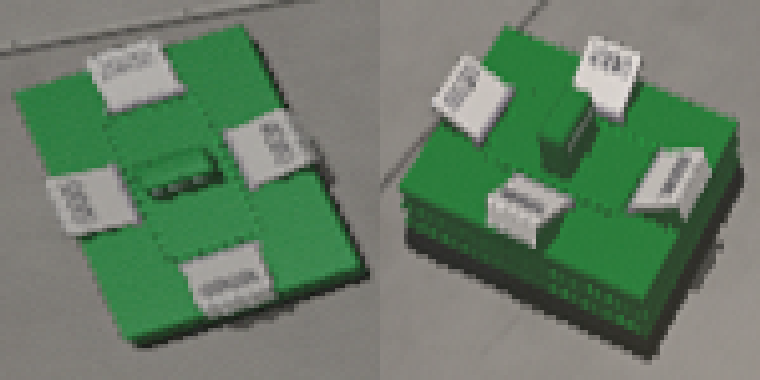

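View pics/c1.png

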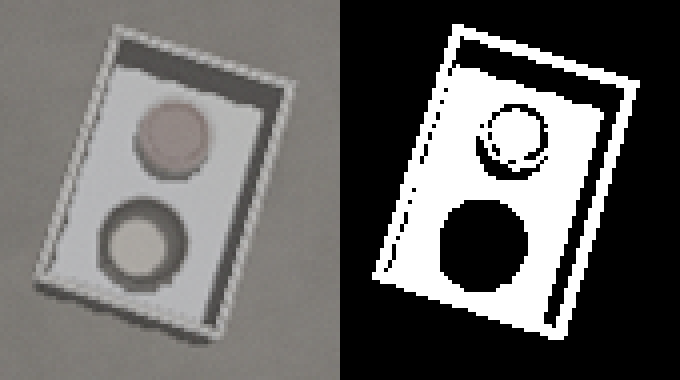

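The close crops confirm it: the green lid has four standing tabs and its bar sits at about (241,190) in the top view, on the dark caddy base. The box mask is clean, with a fitted rim of 174 x 125 mm. Lid: about (0.566, 0.141), yaw 23°. Box: (0.5015, -0.1745), yaw -17.1°. Moving to hover over the lid.

Request:
jog_arm(xyz=[[434,700,0],[434,700,0],[434,700,0],[434,700,0],[434,700,0],[434,700,0],[434,700,0],[434,700,0]], dr=[[0,0,99.8],[0,0,99.8],[0,0,99.8],[0,0,99.8],[0,0,99.8],[0,0,99.8],[0,0,99.8],[0,0,99.8]], grip=[0,0,0,0,0,0,0,0])

```text
time_s: 0.77
position: [0.3081, -0.2743, 0.2011]
orientation: [-0.0, 0.815, 0.58, 0.0]
wrist_force: [1.1, -0.6, 0.4]
finger_gap: 0.0854
grip_force: 0.0
```

Request:
jog_arm(xyz=[[258,416,0],[258,416,0],[258,416,0],[258,416,0],[258,416,0],[258,416,0],[258,416,0],[258,416,0]], dr=[[0,0,42.5],[0,0,42.5],[0,0,42.5],[0,0,42.5],[0,0,42.5],[0,0,42.5],[0,0,42.5],[0,0,42.5]], grip=[0,0,0,0,0,0,0,0])

```text
time_s: 1.43
position: [0.4838, 0.0091, 0.2012]
orientation: [-0.0, 0.551, 0.834, -0.0]
wrist_force: [0.5, -1.8, -0.5]
finger_gap: 0.085
grip_force: 0.0
```

Request:
jog_arm(xyz=[[83,132,0],[83,132,0],[83,132,0],[83,132,0],[83,132,0],[83,132,0]], dr=[[0,0,0],[0,0,0],[0,0,0],[0,0,0],[0,0,0],[0,0,0]], grip=[0,0,0,0,0,0])

```text
time_s: 1.93
position: [0.5664, 0.1402, 0.2002]
orientation: [-0.001, 0.55, 0.835, -0.001]
wrist_force: [-1.0, -0.5, 0.3]
finger_gap: 0.0853
grip_force: 0.0
```

```bash
cat >>h.py <<'E'
from scipy.spatial.transform import Rotation as R
def wray(uv,o):
    c=camera_info("wrist");T=c["T_tool_cam"];q=o["orientation"];Rw=R.from_quat([q[1],q[2],q[3],q[0]]).as_matrix()
    v=np.array([uv[0]-c["cx"],uv[1]-c["cy"]]);r=np.hypot(*v);th=r/c["fx"]
    d=np.r_[v/r*np.sin(th),np.cos(th)]
    return o["position"]+Rw@T[:3,3],Rw@T[:3,:3]@d
def wplane(uv,o,z):
    p,d=wray(uv,o);return p+d*(z-p[2])/d[2]
def yaw(o):
    q=o["orientation"];return np.degrees(R.from_quat([q[1],q[2],q[3],q[0]]).as_matrix()[:2,1])@[0,0] if 0 else np.degrees(np.arctan2(*R.from_quat([q[1],q[2],q[3],q[0]]).as_matrix()[1::-1,1]))
def wshot(f):
    o=get_obs();im=cv2.cvtColor(snapshot("wrist"),cv2.COLOR_RGB2BGR);cv2.imwrite(f"pics/{f}.png",im);return o,im
E
python3 - <<'E'
from h import *
o,im=wshot("w1");print(o["position"],yaw(o),o["time_s"],o["wrist_force"])
c=im.astype(int)
for s,p in blobs(c.min(2)>150,150):print(s,p.round(1),wplane(p,o,.062).round(4))
E
```

```text
[0.56641426 0.14015487 0.20018527] 23.237901719084704 1.9333 [-1.00041583 -0.45965567  0.2991095 ]
[111  32  31  34 388] [127.5  48.9] [0.2998 0.1915 0.062 ]
[162  61  27  35 302] [174.6  76.2] [0.374  0.1788 0.062 ]
[508  84  37  76 451] [519.  132.4] [0.7477 0.2773 0.062 ]
[540  92  15  29 162] [548.7 106.5] [0.7734 0.3267 0.062 ]
[240 158  32  35 332] [255.6 167.4] [0.4945 0.1186 0.062 ]
[381 158  32  37 637] [394.7 174. ] [0.6318 0.1698 0.062 ]
[329 203  15  32 253] [338.5 219.5] [0.5983 0.099  0.062 ]
```

View pics/w1.png

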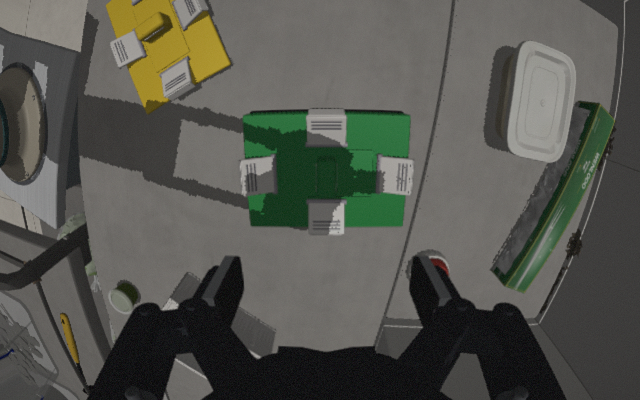

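The wrist view shows the green lid squared up to the gripper, with its bar at (326,172) and plate corners near (245,113), (410,113), (249,226) and (404,226). The yellow lid is off at upper left.

```bash
python3 - <<'E'
from h import *
o=get_obs();im=cv2.imread("pics/w1.png");roi=im[100:245,230:425].astype(int)
g=(roi[...,1]>1.5*roi[...,2])&(roi[...,1]>1.5*roi[...,0])&(roi[...,1]>25)
t=((roi.max(2)-roi.min(2))<25)&(roi.min(2)>70)
P=lambda uv,z:wplane(uv,o,z)[:2]*1000
gp=np.argwhere(g)[:,::-1]+[230,100]
W=np.array([P(p,.048) for p in gp],np.float32)
print('green rect',cv2.minAreaRect(W))
for uv in((245,113),(410,113),(249,226),(404,226)):print(P(np.array(uv),.048))
print('bar',P(np.array((326,175)),.078))
cv2.imwrite("pics/c2.png",cv2.resize(im[100:245,230:425],None,fx=4,fy=4,interpolation=2))
yb=[P(np.array(p),.055) for p in((327,108),(327,236),(240,175),(413,175))];print(yb,(yb[0]+yb[1])/2,(yb[2]+yb[3])/2)
E
```

```text
Traceback (most recent call last):
  File "h.py", line 17, in wplane
    p,d=wray(uv,o);return p+d*(z-p[2])/d[2]
        ~~~~^^^^^^
  File "h.py", line 12, in wray
    c=camera_info("wrist");T=c["T_tool_cam"];q=o["orientation"];Rw=R.from_quat([q[1],q[2],q[3],q[0]]).as_matrix()
ValueError: time passes only in moves, steps and waits
```

```bash
sed -i 's/^import cv2,numpy as np/import cv2,numpy as np\nCI={}\ndef ci(n):\n    if n not in CI: CI[n]=camera_info(n)\n    return CI[n]/; s/c=camera_info(/c=ci(/' h.py; python3 - <<'E'
from h import *
o=get_obs();im=cv2.imread("pics/w1.png");roi=im[100:245,230:425].astype(int)
g=(roi[...,1]>1.5*roi[...,2])&(roi[...,1]>1.5*roi[...,0])&(roi[...,1]>25)
P=lambda uv,z:wplane(np.array(uv),o,z)[:2]*1000
gp=np.argwhere(g)[:,::-1]+[230,100]
W=np.array([P(p,.048) for p in gp],np.float32)
print('green rect',cv2.minAreaRect(W))
for uv in((245,113),(410,113),(249,226),(404,226)):print(P(uv,.048))
print('bar',P((326,175),.078))
yb=[P(p,.06) for p in((327,108),(327,236),(240,175),(413,175))];print(yb,(yb[0]+yb[1])/2,(yb[2]+yb[3])/2)
cv2.imwrite("pics/c2.png",cv2.resize(im[100:245,230:425],None,fx=4,fy=4,interpolation=2))
E
```

```text
green rect ((564.8163452148438, 138.9483184814453), (178.4811553955078, 130.76846313476562), 23.08803367614746)
[460.21789246 164.66469617]
[621.37267328 233.82161253]
[507.33256578  42.49444862]
[675.20587679 114.62425151]
bar [563.47366541 142.51468708]
[array([538.83124112, 202.47781343]), array([594.27627586,  73.19148366]), array([480.12834945, 102.10533967]), array([650.89865824, 175.37853619])] [566.55375849 137.83464854] [565.51350384 138.74193793]
```

View pics/c2.png

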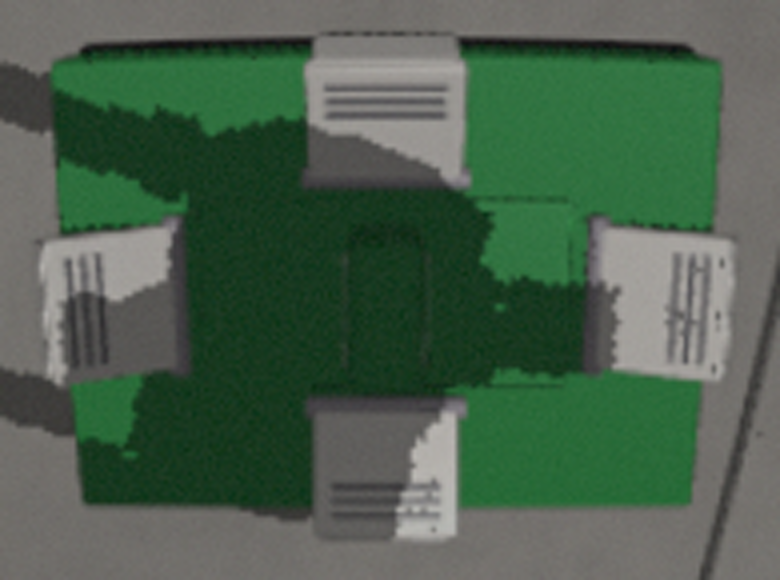

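The crop shows the bar between (345,230) and (430,370), with the four tabs standing clear of it. The pooled lid estimate is (565.3, 139.8) mm at yaw 23.1°. I'll descend with the fingers half closed to clear the tabs.

Request:
jog_arm(xyz=[[-1,0,-30],[-1,0,-60],[-1,0,-90],[-1,0,-100],[-1,0,-110],[-1,0,-110]], dr=[[0,0,0],[0,0,0],[0,0,0],[0,0,0],[0,0,0],[0,0,0]], grip=[0.5,0.5,0.5,0.5,0.5,0.5], squeeze=50)

```text
time_s: 2.48
position: [0.5642, 0.1378, 0.0902]
orientation: [-0.001, 0.552, 0.834, -0.001]
wrist_force: [0.6, -1.8, 0.3]
finger_gap: 0.0423
grip_force: 0.0
```

Request:
jog_arm(xyz=[[0,1,-15],[0,1,-28],[0,1,-36],[0,1,-38],[0,1,-38]], dr=[[0,0,0],[0,0,0],[0,0,0],[0,0,0],[0,0,0]], grip=[0.5,0.5,0.5,0.5,0.5])

```text
time_s: 2.9
position: [0.5658, 0.1398, 0.0539]
orientation: [0.0, 0.551, 0.834, 0.0]
wrist_force: [1.1, 0.1, -0.5]
finger_gap: 0.0428
grip_force: 0.0
```

```bash
python3 - <<'E'
from h import *
for _ in range(3):
    o,im=wshot("w2");print(o["position"],yaw(o),o["time_s"],o["wrist_force"],o["finger_gap"])
E
```

```text
[0.5658167  0.13977138 0.05389253] 23.064244919186503 2.9 [ 1.05962429  0.14232056 -0.48011304] 0.04279180633693061
[0.56616157 0.13987189 0.05427159] 23.067571292147164 2.95 [-0.28210557 -0.70561084 -0.53184418] 0.04267282226656014
[0.56631058 0.13994814 0.0544414 ] 23.073374474123995 3.0 [ 0.25315167 -0.03585146 -0.29860691] 0.04288084964953241
```

View pics/w2.png

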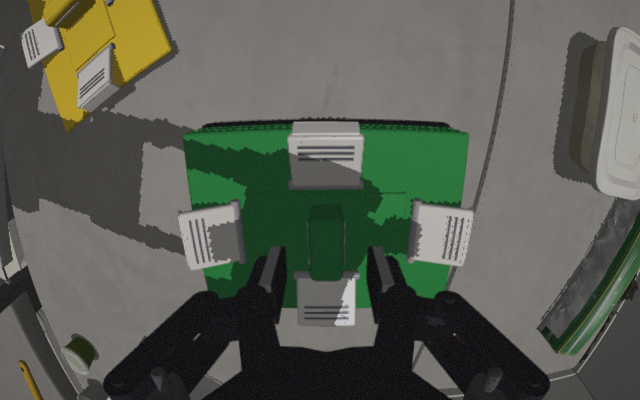

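The wrist view shows the fingers straddling the bar (326, 205-280) symmetrically, at columns 268 and 385, clear of the tabs. I'll go 4 mm lower and close.

Request:
jog_arm(xyz=[[0,0,-4],[0,0,-4],[0,0,-4],[0,0,-4],[0,0,-4],[0,0,-4]], dr=[[0,0,0],[0,0,0],[0,0,0],[0,0,0],[0,0,0],[0,0,0]], grip=[0.5,0.65,1,1,1,1], squeeze=60)

```text
time_s: 3.55
position: [0.5655, 0.1399, 0.0494]
orientation: [0.0, 0.551, 0.834, 0.0]
wrist_force: [-0.2, 0.8, -0.5]
finger_gap: 0.0005
grip_force: 0.0
```

The fingers shut without the bar, so I'm looking at what happened.

```bash
python3 - <<'E'
from h import *
o,im=wshot("w3");print(o["position"],yaw(o),o["wrist_force"],o["finger_gap"])
s=cv2.cvtColor(snapshot("scene"),cv2.COLOR_RGB2BGR)[150:310,180:340]
t=cv2.cvtColor(snapshot("top"),cv2.COLOR_RGB2BGR)
cv2.imwrite("pics/t3.png",t)
cv2.imwrite("pics/m3.png",np.hstack([cv2.resize(im[90:390,130:530],(533,400)),cv2.resize(s,(267,267))[:,:267].copy() if 0 else cv2.resize(s,(266,400))]))
E
```

```text
[0.56548578 0.13994648 0.04938194] 23.0799666888272 [-0.20225375  0.83432408 -0.54688555] 0.000505963566040821
```

View pics/m3.png

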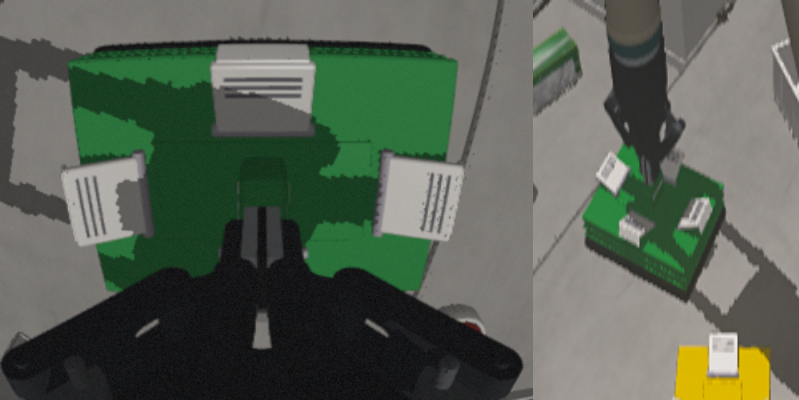

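The fingers closed on nothing. Bar geometry in the wrist view (front bottom at row 204, back top near 288) matches what I expect, but the fingers cover it from row 245 on. That suggests the real fingertips sit above the bar, not at the stated TCP. Checking against the fixed cameras.

```bash
python3 - <<'E'
from h import *
o=get_obs()
s=cv2.cvtColor(snapshot("scene"),cv2.COLOR_RGB2BGR);t=cv2.imread("pics/t3.png")
for n,im in(("scene",s),("top",t)):
    c=ci(n);T=np.linalg.inv(c["world_from_camera"])
    for z in range(40,150,6):
        p=T@np.r_[o["position"][:2],z/1000,1];u=c["cx"]+c["fx"]*p[0]/p[2];v=c["cy"]+c["fy"]*p[1]/p[2]
        print(n,z,round(u,1),round(v,1),im[int(round(v)),int(round(u))-4:int(round(u))+5:2].tolist())
c=s[180:260,200:310]
cv2.imwrite("pics/c4.png",cv2.resize(c,None,fx=7,fy=7,interpolation=cv2.INTER_CUBIC))
E
```

```text
scene 40 252.1 232.1 [[47, 75, 44], [45, 76, 41], [45, 69, 43], [46, 73, 43], [47, 76, 43]]
scene 46 251.9 230.5 [[44, 74, 42], [46, 75, 42], [45, 69, 43], [43, 67, 40], [47, 75, 43]]
scene 52 251.6 228.9 [[47, 75, 42], [45, 73, 41], [79, 90, 81], [43, 68, 42], [46, 74, 42]]
scene 58 251.3 227.3 [[47, 78, 42], [45, 78, 40], [43, 70, 40], [78, 93, 78], [41, 68, 39]]
scene 64 251.1 225.7 [[46, 77, 41], [47, 76, 41], [46, 76, 43], [57, 80, 53], [55, 75, 54]]
scene 70 250.8 224.0 [[44, 74, 40], [49, 75, 45], [64, 76, 62], [45, 74, 41], [74, 87, 75]]
scene 76 250.5 222.4 [[81, 81, 79], [82, 80, 81], [69, 68, 68], [42, 51, 42], [45, 71, 40]]
scene 82 250.2 220.7 [[80, 105, 73], [45, 46, 47], [81, 81, 81], [42, 44, 43], [44, 58, 43]]
scene 88 250.0 219.1 [[87, 84, 87], [59, 61, 61], [79, 78, 77], [45, 46, 46], [41, 43, 43]]
scene 94 249.7 217.4 [[87, 86, 86], [81, 80, 79], [72, 73, 71], [44, 47, 45], [42, 42, 44]]
scene 100 249.4 215.7 [[68, 67, 68], [38, 41, 41], [83, 82, 82], [41, 45, 43], [42, 44, 42]]
scene 106 249.1 214.0 [[88, 87, 88], [46, 49, 49], [60, 60, 59], [41, 44, 43], [43, 45
[... 1676 characters left out ...]
1, 31], [29, 31, 30], [28, 30, 31], [27, 28, 26], [34, 39, 34]]
top 112 236.1 188.7 [[28, 32, 33], [32, 31, 34], [32, 34, 33], [28, 31, 33], [28, 31, 31]]
top 118 235.6 188.2 [[33, 33, 33], [31, 31, 29], [31, 31, 28], [32, 36, 33], [30, 32, 33]]
top 124 235.1 187.6 [[27, 29, 30], [30, 33, 34], [30, 36, 32], [33, 36, 30], [33, 33, 33]]
top 130 234.6 187.0 [[34, 37, 34], [32, 32, 34], [31, 35, 36], [30, 33, 27], [31, 34, 34]]
top 136 234.1 186.4 [[33, 34, 33], [33, 36, 34], [29, 31, 29], [33, 37, 36], [21, 26, 26]]
top 142 233.6 185.8 [[33, 34, 33], [33, 36, 34], [29, 31, 29], [33, 37, 36], [21, 26, 26]]
top 148 233.0 185.2 [[39, 41, 36], [38, 35, 38], [38, 35, 35], [35, 34, 34], [32, 36, 34]]
```

View pics/c4.png

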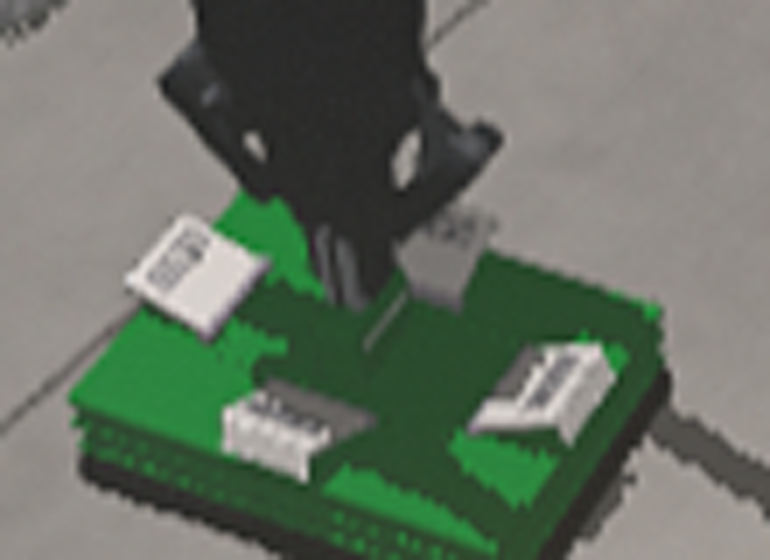

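The fixed view shows the shut fingertips at (350,300) in the crop, right on top of the bar at z of about 78 mm. The real finger ends are therefore about 29 mm behind the reported TCP. I'll reopen halfway and go 22 mm lower, watching the force.

Request:
jog_arm(xyz=[[0,0,0],[0,0,0],[0,0,0],[0,0,0],[0,0,-4],[0,0,-8],[0,0,-12],[0,0,-12]], dr=[[0,0,0],[0,0,0],[0,0,0],[0,0,0],[0,0,0],[0,0,0],[0,0,0],[0,0,0]], grip=[0.45,0.45,0.45,0.45,0.45,0.45,0.45,0.45])

```text
time_s: 4.42
position: [0.5645, 0.1398, 0.0361]
orientation: [-0.001, 0.551, 0.834, -0.001]
wrist_force: [-0.3, 0.4, -0.2]
finger_gap: 0.0469
grip_force: 0.0
```

Request:
jog_arm(xyz=[[0,0,-4],[0,0,-7],[0,0,-10],[0,0,-10]], dr=[[0,0,0],[0,0,0],[0,0,0],[0,0,0]], grip=[0.45,0.45,0.45,0.45])

```text
time_s: 4.75
position: [0.5649, 0.1399, 0.0265]
orientation: [-0.0, 0.551, 0.834, -0.0]
wrist_force: [0.5, -0.6, 0.3]
finger_gap: 0.047
grip_force: 0.0
```

Request:
jog_arm(xyz=[[0,0,0],[0,0,0],[0,0,0],[0,0,0],[0,0,0],[0,0,0]], dr=[[0,0,0],[0,0,0],[0,0,0],[0,0,0],[0,0,0],[0,0,0]], grip=[0.6,0.65,0.7,1,1,1])

```text
time_s: 5.25
position: [0.5659, 0.14, 0.0278]
orientation: [0.0, 0.551, 0.834, 0.0]
wrist_force: [0.3, 0.2, 2.4]
finger_gap: 0.0187
grip_force: 59.8
```

The bar is gripped at a 19 mm gap and 60 N. Lifting straight up.

Request:
jog_arm(xyz=[[0,0,2],[0,0,5],[0,0,9],[0,0,14],[0,0,22],[0,0,35],[0,0,50],[0,0,50]], dr=[[0,0,0],[0,0,0],[0,0,0],[0,0,0],[0,0,0],[0,0,0],[0,0,0],[0,0,0]], grip=[1,1,1,1,1,1,1,1])

```text
time_s: 5.92
position: [0.5673, 0.1401, 0.0807]
orientation: [0.002, 0.551, 0.834, 0.002]
wrist_force: [0.2, 0.7, -2.1]
finger_gap: 0.0186
grip_force: 59.6
```

```bash
cat >>h.py <<'E'
def lidrect(o,im,z):
    c=im.astype(int);g=((c[...,1]>1.45*c[...,2])&(c[...,1]>1.45*c[...,0])&(c[...,1]>25)).astype(np.uint8)
    g[330:]=0
    l,st=cv2.connectedComponentsWithStats(g)[1:3];k=1+st[1:,4].argmax()
    gp=np.argwhere(l==k)[:,::-1];W=np.array([wplane(p,o,z)[:2]*1000 for p in gp],np.float32)
    return st[k],cv2.minAreaRect(W)
E
python3 - <<'E'
from h import *
o,im=wshot("w5");print(o["position"],yaw(o),o["wrist_force"],o["wrist_torque"],o["finger_gap"],o["time_s"])
z=o["position"][2]
print(lidrect(o,im,z+.021))
c=im.astype(int)
for s,p in blobs(c.min(2)>140,100):print(s,p.round(1))
E
```

```text
[0.56734333 0.14012045 0.08071764] 23.07877299908158 [ 0.15151263  0.69544509 -2.12366485] [ 0.04586358 -0.02902965  0.03254478] 0.018567418779003562 5.9167
(array([  164,   119,   325,   193, 36095], dtype=int32), ((563.322265625, 149.76943969726562), (177.0748291015625, 122.62844848632812), 23.0667781829834))
[  0   0  23  49 828] [ 9.8 23.8]
[ 39  20  37  47 876] [57.  42.1]
[ 575   29   65  161 7615] [607.5 115. ]
[ 96  50  32  55 820] [111.4  76.1]
[  0  72  24 200 947] [  4.3 197.3]
[ 282  140   90   45 2055] [331.2 153.9]
[ 159  223   64   71 2350] [188.3 255.5]
[ 423  223   71   67 3110] [456.5 255.1]
[339 321  14  25 208] [347. 333.]
```

Lifted cleanly: the load of about 2 N matches the lid. Carrying it to above the box at a moderate speed.

Request:
jog_arm(xyz=[[-2,-10,10],[-7,-35,25],[-13,-65,40],[-19,-95,50],[-26,-125,50],[-32,-155,50],[-38,-185,50],[-44,-215,50]], dr=[[0,0,-1],[0,0,-4],[0,0,-8],[0,0,-12],[0,0,-16],[0,0,-20],[0,0,-24],[0,0,-28]], grip=[1,1,1,1,1,1,1,1])

```text
time_s: 6.63
position: [0.5197, -0.0769, 0.1272]
orientation: [-0.001, 0.738, 0.675, -0.001]
wrist_force: [0.3, -0.1, -1.6]
finger_gap: 0.0189
grip_force: 59.5
```

Request:
jog_arm(xyz=[[-6,-28,0],[-12,-56,0],[-17,-80,0],[-20,-94,0],[-21,-99,0],[-21,-99,0],[-21,-99,0],[-21,-99,0]], dr=[[0,0,-4],[0,0,-8],[0,0,-11],[0,0,-12.2],[0,0,-12.2],[0,0,-12.2],[0,0,-12.2],[0,0,-12.2]], grip=[1,1,1,1,1,1,1,1])

```text
time_s: 7.3
position: [0.5001, -0.173, 0.1272]
orientation: [-0.001, 0.804, 0.594, 0.0]
wrist_force: [0.6, 0.2, -1.5]
finger_gap: 0.0187
grip_force: 59.5
```

```bash
python3 - <<'E'
from h import *
for i in range(3): o=get_obs();print(o["position"],yaw(o),o["wrist_force"],o["finger_gap"],o["time_s"]);o,im=wshot("w6")
z=o["position"][2]
for dz in(.021,.015): print(lidrect(o,im,z+dz))
# box seen from top / scene with lid held, and lid in top
t=cv2.cvtColor(snapshot("top"),cv2.COLOR_RGB2BGR);s=cv2.cvtColor(snapshot("scene"),cv2.COLOR_RGB2BGR);cv2.imwrite("pics/t6.png",t);cv2.imwrite("pics/s6.png",s)
g=cv2.cvtColor(im,cv2.COLOR_BGR2GRAY)
c=im.astype(int);G=(c[...,1]>1.45*c[...,2])&(c[...,1]>1.45*c[...,0])&(c[...,1]>25)
for u in(200,240,280,360,400,440):
    r=np.nonzero(G[:330,u])[0];print(u,r.min(),r.max(), (wplane((u,r.min()),o,z+.021)*1000).round(1))
E
```

```text
[ 0.50014536 -0.17299192  0.1271766 ] -17.076858743683225 [ 0.59429218  0.20388487 -1.47037833] 0.01869983383846114 7.3
[ 0.50032331 -0.17295295  0.12724278] -17.049247997494824 [-0.21218006 -0.06124444 -2.75699123] 0.019007129912165684 7.35
[ 0.50046342 -0.17294657  0.1272978 ] -17.038378756030433 [ 0.23896386  0.85879652 -2.34151102] 0.01880402542138775 7.4
(array([  163,   135,   326,   177, 33255], dtype=int32), ((502.49127197265625, -166.48251342773438), (114.5296401977539, 177.2660675048828), 73.0098648071289))
(array([  163,   135,   326,   177, 33255], dtype=int32), ((501.5777282714844, -169.4206085205078), (119.06107330322266, 184.27969360351562), 73.0098648071289))
200 139 309 [456.6 -93.2 148.3]
240 137 289 [477.8 -99.6 148.3]
280 135 260 [ 497.6 -105.2  148.3]
360 206 252 [ 525.5 -153.   148.3]
400 136 296 [ 554.8 -122.9  148.3]
440 138 300 [ 575.3 -129.4  148.3]
```

The lid is centred on the TCP to within about 1 mm and is level with yaw -17°. I'll nudge to (501.3, -174.7) and go down to just above the rim.

Request:
jog_arm(xyz=[[1,-2,-10],[1,-2,-22],[1,-2,-34],[1,-2,-42],[1,-2,-48],[1,-2,-48],[1,-2,-48]], dr=[[0,0,0],[0,0,0],[0,0,0],[0,0,0],[0,0,0],[0,0,0],[0,0,0]], grip=[1,1,1,1,1,1,1])

```text
time_s: 8.13
position: [0.5014, -0.176, 0.079]
orientation: [-0.0, 0.804, 0.594, -0.0]
wrist_force: [0.5, -0.1, -1.6]
finger_gap: 0.0187
grip_force: 59.5
```

```bash
python3 - <<'E'
from h import *
o,im=wshot("w7")
for i in range(2): o=get_obs();print(o["position"],yaw(o),o["wrist_force"],o["wrist_torque"],o["finger_gap"],o["time_s"]);snapshot("wrist")
s=cv2.cvtColor(snapshot("scene"),cv2.COLOR_RGB2BGR);t=cv2.cvtColor(snapshot("top"),cv2.COLOR_RGB2BGR)
a=cv2.resize(s[130:250,290:430],None,fx=2.8,fy=2.8);b=cv2.resize(im[90:330,130:520],None,fx=1,fy=1.4)
cv2.imwrite("pics/c7.png",np.hstack([a,b]) if a.shape[0]==b.shape[0] else a);print(a.shape,b.shape)
E
```

```text
[ 0.50177654 -0.17620811  0.07950615] -17.115250780067857 [ 0.19281759  0.65364903 -2.06964946] [ 0.0559371   0.01378083 -0.022408  ] 0.018619856827260448 8.1833
[ 0.5019932 -0.1763513  0.0798011] -17.120728230750487 [-0.34514957 -0.52292246 -2.02071531] [-0.0032276   0.03091358  0.01753684] 0.018982729141500565 8.2333
(336, 392, 3) (336, 390, 3)
```

View pics/c7.png

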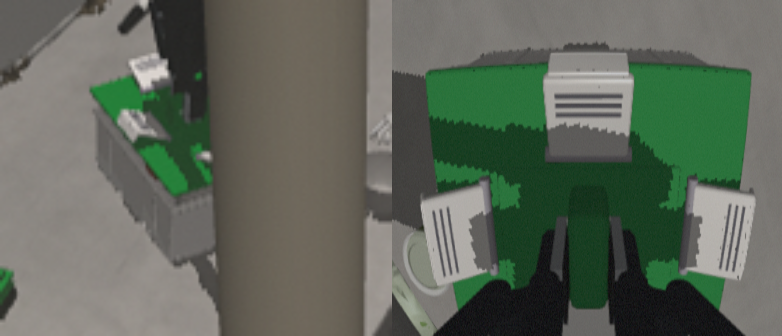

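The tenth picture shows the lid level over the box with all four tabs standing and the bar at (588,245) held by the pads; the rest is numeric. Lowering slowly and watching the force.

Request:
jog_arm(xyz=[[-0.5,1,-2],[-0.5,1,-4],[-0.5,1,-6],[-0.5,1,-8],[-0.5,1,-8]], dr=[[0,0,0],[0,0,0],[0,0,0],[0,0,0],[0,0,0]], grip=[1,1,1,1,1])

```text
time_s: 8.8
position: [0.5006, -0.1749, 0.0708]
orientation: [-0.0, 0.805, 0.594, -0.0]
wrist_force: [-0.5, -0.0, -2.4]
finger_gap: 0.0187
grip_force: 59.5
```

Request:
jog_arm(xyz=[[0,0,-1],[0,0,-2],[0,0,-3],[0,0,-3]], dr=[[0,0,0],[0,0,0],[0,0,0],[0,0,0]], grip=[1,1,1,1])

```text
time_s: 9.13
position: [0.5008, -0.175, 0.0681]
orientation: [-0.0, 0.805, 0.594, -0.0]
wrist_force: [-0.5, 0.4, -1.6]
finger_gap: 0.0186
grip_force: 59.5
```

Request:
jog_arm(xyz=[[0,0,-1],[0,0,-2],[0,0,-3],[0,0,-3]], dr=[[0,0,0],[0,0,0],[0,0,0],[0,0,0]], grip=[1,1,1,1])

```text
time_s: 9.47
position: [0.5008, -0.175, 0.0651]
orientation: [-0.0, 0.805, 0.594, -0.0]
wrist_force: [0.8, -0.2, -2.7]
finger_gap: 0.0189
grip_force: 59.5
```

Request:
jog_arm(xyz=[[0,0,-1],[0,0,-2],[0,0,-2],[0,0,-2]], dr=[[0,0,0],[0,0,0],[0,0,0],[0,0,0]], grip=[1,1,1,1])

```text
time_s: 9.8
position: [0.5008, -0.175, 0.0633]
orientation: [-0.0, 0.805, 0.594, -0.0]
wrist_force: [-0.1, 0.9, -2.3]
finger_gap: 0.0185
grip_force: 59.5
```

Request:
jog_arm(xyz=[[0,0,-0.7],[0,0,-1.4],[0,0,-2],[0,0,-2]], dr=[[0,0,0],[0,0,0],[0,0,0],[0,0,0]], grip=[1,1,1,1])

```text
time_s: 10.13
position: [0.5008, -0.1751, 0.0612]
orientation: [-0.0, 0.804, 0.594, -0.0]
wrist_force: [0.1, 1.6, -2.5]
finger_gap: 0.0189
grip_force: 59.5
```

Request:
jog_arm(xyz=[[0,0,-0.5],[0,0,-1],[0,0,-1],[0,0,-1]], dr=[[0,0,0],[0,0,0],[0,0,0],[0,0,0]], grip=[1,1,1,1])

```text
time_s: 10.47
position: [0.501, -0.1751, 0.0608]
orientation: [0.0, 0.804, 0.594, 0.0]
wrist_force: [-1.3, 1.1, 3.1]
finger_gap: 0.0188
grip_force: 60.2
```

Request:
jog_arm(xyz=[[0,0,-0.5],[0,0,-0.8],[0,0,-0.8]], dr=[[0,0,0],[0,0,0],[0,0,0]], grip=[1,1,1])

```text
time_s: 10.72
position: [0.501, -0.1751, 0.0608]
orientation: [0.0, 0.804, 0.594, 0.0]
wrist_force: [-3.0, 1.0, 8.3]
finger_gap: 0.0188
grip_force: 61.0
```

Stiff contact at z = 60.8 mm, which is where the seated lid should be. Releasing and rising.

Request:
jog_arm(xyz=[[0,0,1],[0,0,1],[0,0,1],[0,0,1],[0,0,1],[0,0,1]], dr=[[0,0,0],[0,0,0],[0,0,0],[0,0,0],[0,0,0],[0,0,0]], grip=[1,0.85,0.7,0.6,0.5,0.5])

```text
time_s: 11.22
position: [0.501, -0.1751, 0.0603]
orientation: [0.0, 0.804, 0.594, 0.0]
wrist_force: [0.7, 0.1, -0.1]
finger_gap: 0.0425
grip_force: 0.0
```

Request:
jog_arm(xyz=[[0,0,5],[0,0,15],[0,0,35],[0,0,65],[0,0,95],[0,0,120],[0,0,120]], dr=[[0,0,0],[0,0,0],[0,0,0],[0,0,0],[0,0,0],[0,0,0],[0,0,0]], grip=[0.5,0.5,0.5,0.5,1,1,1])

```text
time_s: 11.8
position: [0.5045, -0.1768, 0.1872]
orientation: [0.006, 0.804, 0.594, 0.003]
wrist_force: [0.6, -0.5, -0.1]
finger_gap: 0.0069
grip_force: 0.0
```

```bash
cat >chk.py <<'E'
from h import *
import sys
f=sys.argv[1]
o,im=wshot("w"+f);print(o["position"],yaw(o),o["wrist_force"],o["finger_gap"],o["time_s"])
print('plate@81',lidrect(o,im,.081))
t=cv2.cvtColor(snapshot("top"),cv2.COLOR_RGB2BGR);s=cv2.cvtColor(snapshot("scene"),cv2.COLOR_RGB2BGR)
cv2.imwrite(f"pics/t{f}.png",t);cv2.imwrite(f"pics/s{f}.png",s)
for s_,p in blobs(im.astype(int).min(2)>85,120):
    w=wplane(p,o,.09)
    if np.hypot(*(w[:2]-[.501,-.175]))<.11:print(s_,p.round(1),(w*1000).round(1))
E
python3 chk.py 8
```

```text
[ 0.50451392 -0.1768268   0.18721086] -17.116866809864494 [ 0.62099977 -0.52771413 -0.11643543] 0.0069003665974042405 11.8
plate@81 (array([  225,   115,   193,   130, 17150], dtype=int32), ((501.096435546875, -175.8631591796875), (129.06968688964844, 178.45169067382812), 72.86353302001953))
[   32     0   537   400 85384] [351.7 124.7] [ 543.8 -129.9   90. ]
[ 186  145   77   68 3748] [220.7 181.4] [ 412.9 -142.6   90. ]
```

The lid is seated: the plate measured at z = 81 is 129 x 178 mm, centred at (501, -175.9) with yaw -17.1°. Now tab 0 with shut fingers.

Request:
jog_arm(xyz=[[30,-10,0],[60,-19,0],[78,-24,0],[78,-24,0],[78,-24,0]], dr=[[0,0,0],[0,0,0],[0,0,0],[0,0,0],[0,0,0]], grip=[1,1,1,1,1])

```text
time_s: 12.37
position: [0.5781, -0.1987, 0.1784]
orientation: [-0.002, 0.804, 0.594, -0.001]
wrist_force: [-1.1, 0.4, -0.1]
finger_gap: -0.0003
grip_force: 0.0
```

Request:
jog_arm(xyz=[[1,0,-30],[1,0,-60],[1,0,-80],[1,0,-90],[1,0,-94],[1,0,-94]], dr=[[0,0,0],[0,0,0],[0,0,0],[0,0,0],[0,0,0],[0,0,0]], grip=[1,1,1,1,1,1])

```text
time_s: 12.87
position: [0.5788, -0.1986, 0.0859]
orientation: [-0.001, 0.805, 0.594, -0.001]
wrist_force: [-0.5, 0.2, -0.3]
finger_gap: 0.0001
grip_force: 0.0
```

Request:
jog_arm(xyz=[[0,0,-3],[0,0,-6],[0,0,-9],[0,0,-12],[0,0,-12]], dr=[[0,0,0],[0,0,0],[0,0,0],[0,0,0],[0,0,0]], grip=[1,1,1,1,1])

```text
time_s: 13.28
position: [0.5797, -0.199, 0.0743]
orientation: [-0.0, 0.804, 0.594, -0.0]
wrist_force: [-0.6, 0.3, -0.7]
finger_gap: 0.0002
grip_force: 0.0
```

Request:
jog_arm(xyz=[[0,0,-2],[0,0,-4],[0,0,-6],[0,0,-8],[0,0,-8]], dr=[[0,0,0],[0,0,0],[0,0,0],[0,0,0],[0,0,0]], grip=[1,1,1,1,1])

```text
time_s: 13.7
position: [0.5808, -0.1994, 0.0668]
orientation: [0.001, 0.805, 0.594, 0.001]
wrist_force: [0.1, 0.3, 1.8]
finger_gap: 0.0002
grip_force: 0.5
```

Request:
jog_arm(xyz=[[0,0,-1.5],[0,0,-3],[0,0,-4],[0,0,-4]], dr=[[0,0,0],[0,0,0],[0,0,0],[0,0,0]], grip=[1,1,1,1])

```text
time_s: 14.03
position: [0.5804, -0.1993, 0.0627]
orientation: [0.001, 0.804, 0.594, 0.0]
wrist_force: [1.4, -0.5, 4.4]
finger_gap: 0.0003
grip_force: 1.5
```

Moving under about 4 N as specified. Continuing to the stop.

Request:
jog_arm(xyz=[[0,0,-1.5],[0,0,-3],[0,0,-4],[0,0,-4]], dr=[[0,0,0],[0,0,0],[0,0,0],[0,0,0]], grip=[1,1,1,1])

```text
time_s: 14.37
position: [0.58, -0.1992, 0.0583]
orientation: [0.0, 0.805, 0.594, 0.0]
wrist_force: [2.2, -1.3, 3.1]
finger_gap: 0.0002
grip_force: 1.4
```

Request:
jog_arm(xyz=[[0,0,-1],[0,0,-2],[0,0,-3],[0,0,-3]], dr=[[0,0,0],[0,0,0],[0,0,0],[0,0,0]], grip=[1,1,1,1])

```text
time_s: 14.7
position: [0.5803, -0.1993, 0.0562]
orientation: [0.0, 0.805, 0.594, 0.0]
wrist_force: [1.1, -0.5, 7.5]
finger_gap: -0.0001
grip_force: 3.6
```

Request:
jog_arm(xyz=[[0,0,-0.7],[0,0,-1.4],[0,0,-2],[0,0,-2]], dr=[[0,0,0],[0,0,0],[0,0,0],[0,0,0]], grip=[1,1,1,1])

```text
time_s: 15.03
position: [0.5803, -0.1993, 0.056]
orientation: [0.001, 0.804, 0.594, 0.0]
wrist_force: [-0.2, 0.7, 16.5]
finger_gap: -0.0003
grip_force: 8.0
```

Hard stop at z = 56 mm with 16 N: tab 0 is down. On to tab 1.

Request:
jog_arm(xyz=[[0,0,15],[0,0,42],[-20,26,42],[-42,52,42],[-62,78,42],[-62,78,42],[-62,78,24],[-62,78,24]], dr=[[0,0,0],[0,0,0],[0,0,0],[0,0,0],[0,0,0],[0,0,0],[0,0,0],[0,0,0]], grip=[1,1,1,1,1,1,1,1])

```text
time_s: 15.7
position: [0.514, -0.1194, 0.0747]
orientation: [-0.003, 0.804, 0.594, -0.002]
wrist_force: [-0.8, -0.6, -0.5]
finger_gap: -0.0
grip_force: 0.0
```

Request:
jog_arm(xyz=[[0,0,-2],[0,0,-4],[0,0,-6],[0,0,-8],[0,0,-10],[0,0,-12],[0,0,-12]], dr=[[0,0,0],[0,0,0],[0,0,0],[0,0,0],[0,0,0],[0,0,0],[0,0,0]], grip=[1,1,1,1,1,1,1])

```text
time_s: 16.28
position: [0.5186, -0.1205, 0.0659]
orientation: [-0.0, 0.805, 0.594, 0.001]
wrist_force: [0.6, 1.9, 3.4]
finger_gap: 0.0001
grip_force: 1.6
```

Request:
jog_arm(xyz=[[0,0,-1.5],[0,0,-3],[0,0,-4.5],[0,0,-6],[0,0,-7.5],[0,0,-9],[0,0,-9]], dr=[[0,0,0],[0,0,0],[0,0,0],[0,0,0],[0,0,0],[0,0,0],[0,0,0]], grip=[1,1,1,1,1,1,1])

```text
time_s: 16.87
position: [0.5182, -0.1213, 0.0563]
orientation: [0.0, 0.804, 0.594, 0.0]
wrist_force: [1.2, 0.7, 2.3]
finger_gap: 0.0001
grip_force: 1.1
```

Request:
jog_arm(xyz=[[0,0,-0.7],[0,0,-1.4],[0,0,-2],[0,0,-2]], dr=[[0,0,0],[0,0,0],[0,0,0],[0,0,0]], grip=[1,1,1,1])

```text
time_s: 17.2
position: [0.5183, -0.1214, 0.0561]
orientation: [0.001, 0.804, 0.594, 0.0]
wrist_force: [-1.0, 2.3, 14.3]
finger_gap: 0.0
grip_force: 6.5
```

Tab 1 is down. Now tab 2.

Request:
jog_arm(xyz=[[0,0,15],[0,0,42],[-32,-10,42],[-64,-20,42],[-95,-30,42],[-95,-30,42],[-95,-30,30],[-95,-30,22]], dr=[[0,0,0],[0,0,0],[0,0,0],[0,0,0],[0,0,0],[0,0,0],[0,0,0],[0,0,0]], grip=[1,1,1,1,1,1,1,1])

```text
time_s: 17.87
position: [0.4218, -0.1516, 0.0759]
orientation: [-0.0, 0.805, 0.594, -0.001]
wrist_force: [-0.2, 0.1, 0.4]
finger_gap: 0.0002
grip_force: 0.0
```

Request:
jog_arm(xyz=[[0,0,-2],[0,0,-4],[0,0,-6],[0,0,-8],[0,0,-10],[0,0,-12],[0,0,-12]], dr=[[0,0,0],[0,0,0],[0,0,0],[0,0,0],[0,0,0],[0,0,0],[0,0,0]], grip=[1,1,1,1,1,1,1])

```text
time_s: 18.45
position: [0.4231, -0.151, 0.0643]
orientation: [-0.0, 0.804, 0.594, -0.0]
wrist_force: [-0.9, 0.1, 1.1]
finger_gap: 0.0003
grip_force: 0.7
```

Request:
jog_arm(xyz=[[0,0,-1.5],[0,0,-3],[0,0,-4.5],[0,0,-6],[0,0,-7.5],[0,0,-8.5],[0,0,-8.5]], dr=[[0,0,0],[0,0,0],[0,0,0],[0,0,0],[0,0,0],[0,0,0],[0,0,0]], grip=[1,1,1,1,1,1,1])

```text
time_s: 19.03
position: [0.4223, -0.1508, 0.0561]
orientation: [-0.001, 0.804, 0.594, -0.0]
wrist_force: [-3.6, 1.5, 6.7]
finger_gap: 0.0001
grip_force: 3.5
```

Request:
jog_arm(xyz=[[0,0,-0.7],[0,0,-1.4],[0,0,-1.8],[0,0,-1.8]], dr=[[0,0,0],[0,0,0],[0,0,0],[0,0,0]], grip=[1,1,1,1])

```text
time_s: 19.37
position: [0.4224, -0.1509, 0.0559]
orientation: [-0.0, 0.804, 0.594, -0.0]
wrist_force: [-6.8, 3.0, 20.5]
finger_gap: -0.0001
grip_force: 10.1
```

Tab 2 is down. Now tab 3.

Request:
jog_arm(xyz=[[0,0,15],[0,0,43],[20,-26,43],[42,-52,43],[62,-79,43],[62,-79,43],[62,-79,30],[62,-79,23]], dr=[[0,0,0],[0,0,0],[0,0,0],[0,0,0],[0,0,0],[0,0,0],[0,0,0],[0,0,0]], grip=[1,1,1,1,1,1,1,1])

```text
time_s: 20.03
position: [0.4854, -0.2306, 0.076]
orientation: [0.0, 0.805, 0.594, 0.0]
wrist_force: [-0.2, 0.1, 0.3]
finger_gap: -0.0
grip_force: 0.0
```

Request:
jog_arm(xyz=[[0,0,-2],[0,0,-4],[0,0,-6],[0,0,-8],[0,0,-10],[0,0,-12],[0,0,-12]], dr=[[0,0,0],[0,0,0],[0,0,0],[0,0,0],[0,0,0],[0,0,0],[0,0,0]], grip=[1,1,1,1,1,1,1])

```text
time_s: 20.62
position: [0.4853, -0.2305, 0.0656]
orientation: [0.001, 0.804, 0.594, 0.0]
wrist_force: [-1.1, -2.1, 2.0]
finger_gap: -0.0
grip_force: 1.1
```

Request:
jog_arm(xyz=[[0,0,-1.5],[0,0,-3],[0,0,-4.5],[0,0,-6],[0,0,-7.5],[0,0,-8.5],[0,0,-8.5]], dr=[[0,0,0],[0,0,0],[0,0,0],[0,0,0],[0,0,0],[0,0,0],[0,0,0]], grip=[1,1,1,1,1,1,1])

```text
time_s: 21.2
position: [0.4852, -0.2302, 0.0565]
orientation: [0.0, 0.805, 0.594, 0.0]
wrist_force: [0.5, -1.4, 2.2]
finger_gap: -0.0
grip_force: 1.2
```

Request:
jog_arm(xyz=[[0,0,-0.8],[0,0,-1.6],[0,0,-2.4],[0,0,-2.4]], dr=[[0,0,0],[0,0,0],[0,0,0],[0,0,0]], grip=[1,1,1,1])

```text
time_s: 21.53
position: [0.4853, -0.2303, 0.056]
orientation: [0.001, 0.804, 0.594, 0.0]
wrist_force: [-2.3, -1.2, 14.4]
finger_gap: -0.0002
grip_force: 7.0
```

Request:
jog_arm(xyz=[[0,0,15],[0,0,45],[0,0,85],[16,55,125],[16,55,125],[16,55,125],[16,55,125],[16,55,125]], dr=[[0,0,0],[0,0,0],[0,0,0],[0,0,0],[0,0,0],[0,0,0],[0,0,0],[0,0,0]], grip=[1,1,1,1,1,1,1,1])

```text
time_s: 22.2
position: [0.4998, -0.1744, 0.178]
orientation: [-0.001, 0.804, 0.594, -0.001]
wrist_force: [0.3, 0.8, -0.5]
finger_gap: 0.0
grip_force: 0.0
```

```bash
python3 chk.py 9; python3 - <<'E'
from h import *
# white tab extents in top views: after release (t8) vs now (t9), and bystander shift
a,b=cv2.imread("pics/top0.png"),cv2.imread("pics/t9.png")
for n,(x,y,w,h) in dict(timer=(262,115,30,30),tub=(145,95,65,50),yellow=(160,250,90,90),caddy=(205,150,75,95),cup=(355,270,75,35)).items():
    print(n,cv2.absdiff(a,b)[y:y+h,x:x+w].mean().round(1))
o=get_obs();im=cv2.imread("pics/w9.png");c=im.astype(int)
# tabs: non-green pixels inside plate; radial outline per tab at plane z=.086
C=np.array([.501,-.1755]);th=np.radians(-17.1);ex=np.array([np.cos(th),np.sin(th)]);ey=np.array([-ex[1],ex[0]])
ok=((c.max(2)-c.min(2))<30)&(c.min(2)>95);ok[320:]=0
L=[]
for v,u in np.argwhere(ok):
    d=wplane((u,v),o,.086)[:2]-C;L.append((d@ex*1000,d@ey*1000))
L=np.array(L)
for n,i,s in(("tab0",0,1),("tab1",1,1),("tab2",0,-1),("tab3",1,-1)):
    h=57 if i==0 else 32
    k=(abs(L[:,1-i])<24)&(s*L[:,i]>h-8)&(s*L[:,i]<h+40);q=L[k]
    print(n,k.sum(),np.percentile(s*q[:,i],[1,99]).round(1) if k.sum() else'',np.percentile(q[:,1-i],[1,99]).round(1) if k.sum() else '')
E
```

```text
[ 0.49981245 -0.17435871  0.17800463] -17.084702757383937 [ 0.27446305  0.81168098 -0.54064355] 2.766163936291781e-06 22.2
plate@81 (array([  229,   118,   199,   132, 18234], dtype=int32), ((501.0606689453125, -175.79806518554688), (128.68421936035156, 178.59402465820312), 72.76435089111328))
[   35     0   540   400 95550] [347.1 137. ] [ 530.6 -134.6   90. ]
[ 191  147   78   67 3764] [225.8 183.3] [ 414.2 -141.4   90. ]
timer 5.0
tub 5.5
yellow 5.5
caddy 15.5
cup 19.5
tab0 1793 [55.8 96.6] [-22.2  21.9]
tab1 2097 [33.2 71.5] [-21.6  21.5]
tab2 1660 [54.7 96.6] [-21.6  22.6]
tab3 47 [37.9 67.9] [-24.  24.]
```

All four tabs reached the same end stop (reported z = 56 mm, 14-20 N). The plate is level and unmoved at (501, -176), and the arm is clear. Handing in.

```bash
python3 -c "
from plant import *
print(hand_in())"
```

```text
the job is handed in; nothing more can be done
None
```

The job is handed in at about 22 s: the green lid is seated level on the food box, and I pressed each of the four tabs down to its stop. The gripper shadowed tab 3 in the final check, so that tab rests on force and stop height alone. The area round the loose cup and pot was not confirmed because the arm may block the top view there, though the tool never went near it.

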